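# Scan the clamped housing, then hold its cover over the screw holes

## Robot

A 6-joint arm with a two-finger parallel gripper is mounted at the origin on the work surface. World frame = base frame: x ahead of the robot, y to its left, z up, the work surface at z = 0. Lengths are in m, angles in degrees, forces in N, time in s.
With the tool pointing down it reaches from about 0.375 to 0.75 m from the base axis. Payload 9 kg.
Tool frame: the origin (TCP) lies where the fingers leave the gripper's body, on its centre line; the fingertips stand 73 mm ahead of it and the grasp point (between the pads) lies 54 mm ahead of it (robot.tip_reach is the distance from the TCP to the fingertips, in m); z points along the fingers, y is the direction in which the jaws open and shut (so a half turn about z gives the same grasp; the last joint's range is limited). The gripper opens to 85 mm and grips with 20 to 120 N. Pads are 22 mm wide; open, the fingers measure 114 mm over their backs; the gripper's body (76 mm by 85 mm) begins 54 mm behind the grasp point. The pads swing forward as they close: fully open they stand 13 mm farther back than shut.
Start: joints at [-80.426, 5.964, 5.575, 89.605, 0, 77.527], TCP at [0.225, -0.556, 0.304] pointing down, gripper open.
Joint ranges: [-171.21, 171.21], [-48.23, 106.86], [-62.78, 66.21], [-105.2, 120.99], [-86.42, 89.51], [-180, 180]. Speed limits (degrees/s): [127.2, 127.2, 147.25, 180, 180, 180].

## Interface

Orientations are given as [roll, pitch, yaw] about the fixed x, y, z axes, in that order (R = Rz(yaw) Ry(pitch) Rx(roll)).
In Python, from plant import robot gives the robot as it stands. Calls block until the motion is done:
- robot.move_pose(position, orientation): joint-space move of the TCP to a pose.
- robot.line_to(position, vel=0.15, rotation=None, guard=None): straight line of the TCP; rotation=None keeps the orientation; vel is the mean speed in m/s. With guard (N) it stops when the force on the tool has changed by that much, and returns True; else False.
- robot.goto_joints(angles): joint-space move.
- robot.set_gripper(opening): finger opening in m; the grip force is fixed at half the most; returns when the fingers have stopped.
- robot.pause(seconds).
- robot.ik(position, orientation): joint angles nearest the present ones, or None.
- robot.observe(): the state.
- robot.grab_frame(name): name is "scene" or "side" or "wrist"; returns the picture (384x512x3 uint8, blue, green, red); there is no depth.
- robot.get_calibration(name): a dict with "vertical_fov" (degrees; the focal length in pixels is half the picture's height over the tangent of half this angle, whatever the lens; pixels are square), "cx", "cy" (the principal point, pixels), "rvec" (rotation vector, rad) and "tvec" (3), from world to camera coordinates, as OpenCV has them. Camera axes: x right, y down, z forward; pixel columns grow to the right and rows downward; lengths in m; the calibration is good to about 2 mm. A picture is of the moment at which its call begins: read the wrist's pose just before it. get_calibration takes no time and is no camera call; for the wrist camera it gives the pose at the moment of the call.
A pose or a line that the arm cannot do raises robot.IKError and nothing moves.
- robot.job_done(): hands the job in, once; it reports no verdict.
The state is a dict: "time": time; "q": joint angles; "qvel": joint speeds; "joint_torque": joint torques, N m; "tool_pos": TCP position; "tcp_rot": TCP orientation; "ft_force": force on the tool from outside, world axes, zero at the start; "torque": the same for the moment, N m; "gripper_width": finger opening in m.
Only numpy, scipy, OpenCV 4.12 (cv2) and the standard library are available. Lean on these libraries where they do the work, as an engineer would, in place of code of your own. Each camera call takes 0.05 s, during which the arm holds its last target. There are 200 camera calls.

## Task

Book in the clamped housing by holding the stick scanner upright and still about 6 cm above the middle of its bar-code label for two seconds, then stand the scanner back in its dock and let go of it. Then take the cover plate by its black connector block and hold it level, a finger's breadth (about 15 mm) above the three bosses of the housing without touching them, each hole of the plate over its own threaded hole so that the whole threaded hole shows through it. Finish while still holding the plate there, for a colleague to start the screws; leave everything else where it is.

Things in the scene. Friction and masses are not known exactly. Their poses are not given: they have to be found in the camera images.
- fixture: dark steel base plate, 220 (x) x 260 (y) x 20 mm, fixed, with an open cast aluminium housing (100 x 150 mm, walls to 80 mm above the table) clamped on its middle; origin at its underside's centre, z up, its -x side (label ledge) roughly towards the robot. Three bosses in the housing reach 85 mm. Nothing on it is above 90 mm; red-handled clamps stand at its +y and -y sides, 75 mm or more off centre
- label (a point): centre of the white bar-code label, 30 (x) x 46 (y) mm, lying face up on the housing's front ledge, 50 mm above the table, 73 mm to the -x side of the fixture's centre
- scanner: yellow and black stick scanner, loose, 0.15 to 0.3 kg, 130 mm tall, standing upright in its dock; origin at the centre of the reading window at its lower end, z up along the stick. It reads along its own -z (down when upright), 25 to 105 mm away. Lower head 48 mm across, 34 mm high, tapering to 50 mm; above it a round handle 32 mm across up to 130 mm
- scanner_window (a point): centre of the scanner's reading window, at its lower end; axes as the scanner's
- scanner_grip (a point): middle of the scanner's round handle (32 mm across), on its axis, 90 mm above the window
- dock_seat (a point): centre of the floor of the scanner's dock, 8 mm above the table. The dock is fixed: a grey base 96 x 96 mm with a black round cup, 62 mm across inside, whose rim is 14 mm above this floor; the scanner stands in it with 7 mm of play all round. It stands to the left or the right of the fixture
- tray: shallow blue tray, 140 (x) x 190 (y) mm, fixed, floor 4 mm and rim 14 mm above the table, on the other side of the fixture from the dock; origin at the centre of its underside
- cover: aluminium cover plate, loose, 0.2 to 0.4 kg, 96 (x) x 140 (y) x 6 mm, lying in the tray; origin at its underside's centre, z up. On its middle a black connector block, 28 (x) x 60 (y) mm, 46 mm high, two orange sockets on top. Three 16 mm through holes, two at the +y end, one at the -y end: it fits one way only, its x and y along the fixture's x and y
- cover_grip (a point): middle of the black connector block of the cover, 26 mm above the plate's upper face and 32 mm above its underside; grasp it across its 28 mm width, which lies along the cover's x
- hole0 (a point): centre of cover hole 0 (16 mm wide) at the plate's underside, at x, y = -30, +54 mm from the cover's origin; it belongs over threaded hole 0
- thread0 (a point): centre of the mouth of threaded hole 0 (8 mm, dark, in a 21 mm boss), 85 mm above the table, at x, y = -30, +54 mm from the fixture's origin; its z axis points up
- hole1 (a point): centre of cover hole 1 (16 mm wide) at the plate's underside, at x, y = +30, +54 mm from the cover's origin; it belongs over threaded hole 1
- thread1 (a point): centre of the mouth of threaded hole 1 (8 mm, dark, in a 21 mm boss), 85 mm above the table, at x, y = +30, +54 mm from the fixture's origin; its z axis points up
- hole2 (a point): centre of cover hole 2 (16 mm wide) at the plate's underside, at x, y = 0, -54 mm from the cover's origin; it belongs over threaded hole 2
- thread2 (a point): centre of the mouth of threaded hole 2 (8 mm, dark, in a 21 mm boss), 85 mm above the table, at x, y = 0, -54 mm from the fixture's origin; its z axis points up
- screwdriver: loose screwdriver lying beyond the fixture; not needed, to be left alone
- threadlock: loose small blue bottle with red cap, 36 mm across, 85 mm tall, beyond the fixture; not needed, to be left alone
- bushing: loose brass ring, 44 mm across, 18 mm high, between robot and fixture; not needed, to be left alone
- wrench: loose steel wrench lying beyond the fixture; not needed, to be left alone
- screw_bin: loose small blue bin with screws, 70 x 110 x 45 mm, beyond the fixture; not needed, to be left alone
- gauge: loose steel plug gauge standing on its foot, 34 mm across, 60 mm tall, between robot and fixture; not needed, to be left alone

How it is judged (in metres and radians):
On the way, in this order (a step that is already met when the one before it is completed fails the run):
1. the scanner is held still above the label, pointing down at it from 25 to 105 mm, within 12 mm of its centre, for 1 s (x of label in the frame of scanner_window between -0.012 and 0.012 m and y of label in the frame of scanner_window between -0.012 and 0.012 m and z of label in the frame of scanner_window between -0.105 and -0.025 m and angle between the z axis of scanner and the z axis of fixture, either way round below 0.2 rad and linear speed of scanner below 0.03 m/s and contact force between the fingers and scanner above 0.5 N), for 1 s.
2. the scanner stands upright in its dock, let go (horizontal distance between scanner_window and dock_seat below 0.01 m and distance between scanner_window and dock_seat below 0.012 m and angle between scanner's own z axis and vertical below 0.1 rad and contact force between the fingers and scanner below 0.1 N and linear speed of scanner below 0.02 m/s), for 0.2 s.
At the end, for the whole second after the job is handed in: The gripper holds the cover at rest, each of its three holes within 4 mm sideways of its own threaded hole and the underside 4 to 30 mm above the bosses at every hole, the cover not touching the housing or fixture; the scanner stands upright in its dock (within 10 mm), released (horizontal distance between hole0 and thread0 below 0.004 m and z of hole0 in the frame of thread0 between 0.004 and 0.03 m and horizontal distance between hole1 and thread1 below 0.004 m and z of hole1 in the frame of thread1 between 0.004 and 0.03 m and horizontal distance between hole2 and thread2 below 0.004 m and z of hole2 in the frame of thread2 between 0.004 and 0.03 m and contact force between cover and fixture below 0.2 N and contact force between the fingers and cover above 1 N and linear speed of cover below 0.02 m/s and angular speed of cover below 0.15 rad/s and horizontal distance between scanner_window and dock_seat below 0.01 m and distance between scanner_window and dock_seat below 0.012 m and angle between scanner's own z axis and vertical below 0.1 rad and contact force between the fingers and scanner below 0.1 N); the arm keeps its last pose, push and grip.
It fails at once if a bystander (screwdriver, bottle, ring, wrench, screw bin or gauge) is moved by more than 25 mm (distance of any of screwdriver, threadlock, bushing, wrench, screw_bin, gauge from where it was at the start of the episode above 0.025 m).
It also fails if it takes over 67 s, if anything falls off the work surface, if the arm or the gripper's body presses on something with over 40 N, if the wrist force passes 120 N, or if a joint passes its speed limit or range.

## Working session

There is one attempt and no reset: what is moved stays moved. The work goes in short steps, each a Python script; the robot and the scene stay as the last script left them, time stands still between calls to the robot, and variables do not carry over. Pictures are saved under pics/ and viewed, about 8 in all and at most 12, crops included, and the job is handed in when it is done.

```bash
ls; mkdir -p pics
python3 - <<'E'
from plant import robot
import cv2, numpy as np
for n in("scene","side","wrist"):
    c=robot.get_calibration(n); f=robot.grab_frame(n); cv2.imwrite(f"pics/{n}0.png",f)
    R=cv2.Rodrigues(np.array(c["rvec"]))[0]; print(n,c, "cam at",-R.T@np.array(c["tvec"]).ravel())
o=robot.observe(); print(o)
a=cv2.imread("pics/scene0.png");b=cv2.imread("pics/side0.png")
cv2.imwrite("pics/a.png",cv2.resize(a,(800,600),interpolation=cv2.INTER_CUBIC));cv2.imwrite("pics/b.png",cv2.resize(b,(800,600),interpolation=cv2.INTER_CUBIC))
E
```

```text
pics
scene {'vertical_fov': 46.17112251666978, 'cx': 255.4073581272741, 'cy': 186.90653854241333, 'rvec': array([ 2.07263426,  0.65805801, -0.37500939]), 'tvec': array([-0.48348628, -0.08366406,  1.72047674])} cam at [ 1.26910632 -0.91700598  0.86560271]
side {'vertical_fov': 54.28363899666839, 'cx': 258.7423290505384, 'cy': 189.54367032849902, 'rvec': array([ 0.84226675, -2.4621625 ,  1.15217834]), 'tvec': array([0.48819516, 0.25600833, 0.7353105 ])} cam at [0.12363412 0.61265784 0.67373681]
wrist {'vertical_fov': 66.34800886605386, 'cx': 257.734950128777, 'cy': 185.22503869340434, 'rvec': array([-2.40503224,  1.62019769,  0.23034108]), 'tvec': array([-0.59901524, -0.03554601,  0.37827311])} cam at [ 0.29075022 -0.52882412  0.37280381]
{'time': 0.15, 'q': array([-8.04252397e+01,  5.99087954e+00,  5.53960819e+00,  8.96055002e+01,
        5.55179270e-04,  7.75255686e+01]), 'qvel': array([ 0.06644129, -0.16197665,  0.20720806,  0.1099233 , -0.03621728,
        0.04266513]), 'joint_torque': array([ 3.56588775e-03, -5.57357883e+01,  5.04006135e+01,  1.27367646e-02,
       -3.24777275e-04, -3.76723949e-05]), 'tool_pos': array([ 0.22521182, -0.55594189,  0.30332192]), 'tcp_rot': array([-1.79944689e+02, -1.28049435e-02,  2.20491853e+01]), 'ft_force': array([ 0.82874242, -0.76448741, -0.37042674]), 'torque': array([-0.01197431, -0.02250159,  0.0238137 ]), 'gripper_width': 0.08529726738174122}
```

View pics/a.png

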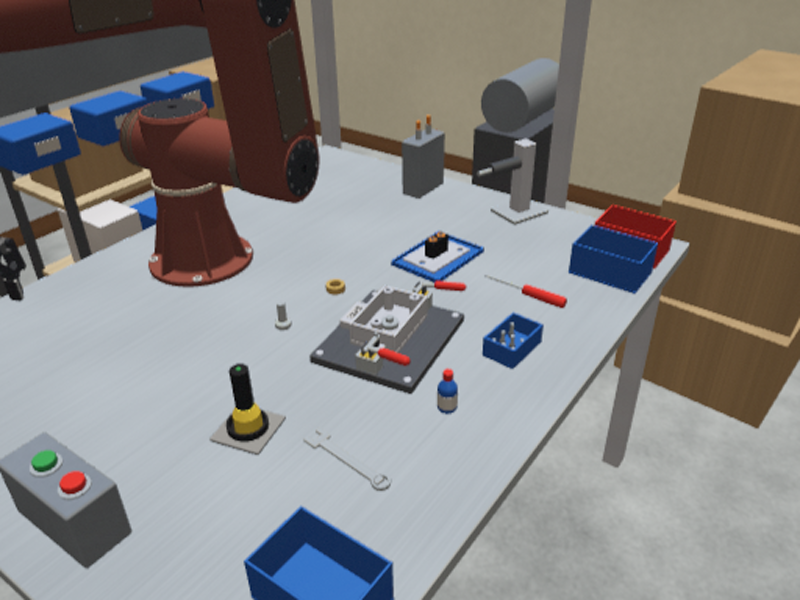

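View pics/b.png

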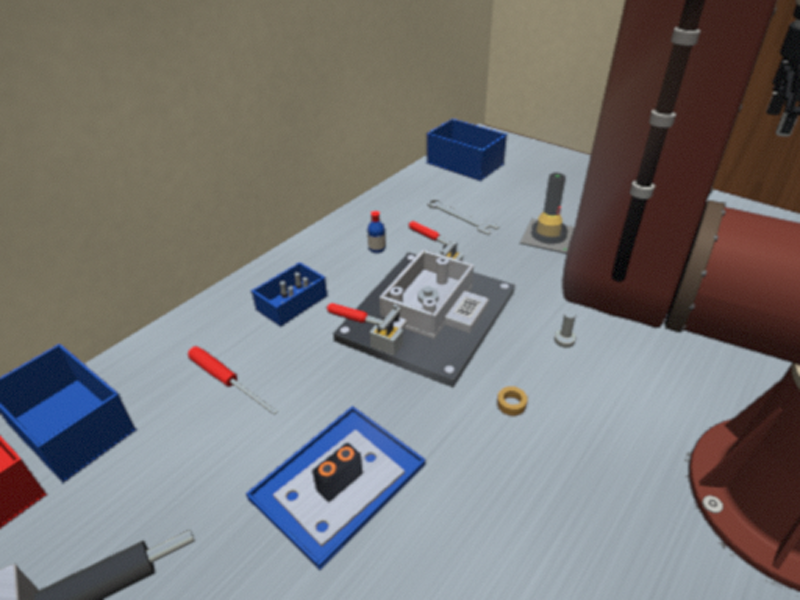

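The scene view shows the scanner top at about (239,368), the dock at (247,430), the fixture around (388,335) and the tray at (438,255). The side view shows the label at (467,308), the cover sockets at (328,468) and (347,453), and the cover holes at (292,495), (321,527) and (370,457). All pixels are at 800x600 scale.

```bash
cat > h.py <<'E'
from plant import robot
import cv2, numpy as np
def cam(c):
    f=192/np.tan(np.radians(c["vertical_fov"]/2)); R=cv2.Rodrigues(np.array(c["rvec"]))[0]; t=np.array(c["tvec"]).ravel()
    return f,c["cx"],c["cy"],R,t
def ray(c,u,v):
    f,cx,cy,R,t=cam(c); return -R.T@t, R.T@np.array([(u-cx)/f,(v-cy)/f,1])
def onz(c,u,v,z):
    o,d=ray(c,u,v); return (o+d*(z-o[2])/d[2])
def two(c1,p1,c2,p2):
    o1,d1=ray(c1,*p1);o2,d2=ray(c2,*p2)
    s=np.linalg.lstsq(np.c_[d1,-d2],o2-o1,rcond=None)[0]; a=o1+d1*s[0];b=o2+d2*s[1]
    return (a+b)/2,np.linalg.norm(a-b)
def proj(c,P):
    f,cx,cy,R,t=cam(c); p=R@np.array(P)+t; return f*p[0]/p[2]+cx,f*p[1]/p[2]+cy
def snap(name,n=None):
    c=robot.get_calibration(name); f=robot.grab_frame(name)
    if n: cv2.imwrite("pics/"+n,f)
    return c,f
E
python3 - <<'E'
from h import *
np.set_printoptions(precision=4,suppress=True)
S=robot.get_calibration("scene");D=robot.get_calibration("side");k=.64
z=lambda c,u,v,h:onz(c,u*k,v*k,h)
print("scanner top",two(S,(239*k,368*k),D,(556*k,176*k)))
print("label",z(D,467,308,.05))
for p in((292,495),(321,527),(370,457)):print("hole",z(D,*p,.010))
for p in((328,468),(347,453)):print("sock",z(D,*p,.056))
for p in((397,290),(429,301),(442,261)):print("thr",z(D,*p,.085))
print("base corners scene",z(S,313,353,.02),z(S,411,388,.02),z(S,463,315,.02)) 
print("gauge",z(S,283,325,0.005),"ring",z(S,336,286,.018),z(D,512,400,.018))
# wrist camera geometry
o=robot.observe();W=robot.get_calibration("wrist")
from scipy.spatial.transform import Rotation as Ro
Rt=Ro.from_euler('xyz',o["tcp_rot"],degrees=True).as_matrix();f,cx,cy,R,t=cam(W)
print("cam in tool",Rt.T@(-R.T@t-o["tool_pos"]),"\n",Rt.T@R.T)
for y in(0,90,-90,180):
  for p in([.5,0,.3],[.5,-.3,.3],[.5,.25,.3]):print(y,p,robot.ik(p,[180,0,y]))
E
```

```text
scanner top (array([ 0.527 , -0.3502,  0.1363]), np.float64(0.0006272828335132317))
label [ 0.5004 -0.0127  0.05  ]
hole [0.4998 0.3844 0.01  ]
hole [0.4402 0.3928 0.01  ]
hole [0.4585 0.281  0.01  ]
sock [0.4658 0.3475 0.056 ]
sock [0.4621 0.3171 0.056 ]
thr [0.593  0.0528 0.085 ]
thr [0.5358 0.0441 0.085 ]
thr [ 0.5811 -0.0546  0.085 ]
base corners scene [ 0.4942 -0.1454  0.02  ] [ 0.7093 -0.1212  0.02  ] [0.667 0.129 0.02 ]
gauge [ 0.3656 -0.0963  0.005 ] ring [0.3737 0.0675 0.018 ] [0.3552 0.0863 0.018 ]
cam in tool [ 0.0709 -0.0006 -0.0696] 
 [[ 0.0002 -0.9606 -0.2778]
 [ 1.      0.0001  0.0004]
 [-0.0004 -0.2778  0.9606]]
0 [0.5, 0, 0.3] [-15.0226 -11.6024 -11.8742  89.7282   0.     164.9774]
0 [0.5, -0.3, 0.3] [-43.8057   2.9482   2.0065  89.0583   0.     136.1943]
0 [0.5, 0.25, 0.3] [  13.1599   -1.2594   -2.2391   89.0204    0.     -166.8401]
90 [0.5, 0, 0.3] [-15.0226 -11.6024 -11.8742  89.7282   0.      74.9774]
90 [0.5, -0.3, 0.3] [-43.8057   2.9482   2.0065  89.0583   0.      46.1943]
90 [0.5, 0.25, 0.3] [ 13.1599  -1.2594  -2.2391  89.0204   0.     103.1599]
-90 [0.5, 0, 0.3] [ -15.0226  -11.6024  -11.8742   89.7282    0.     -105.0226]
-90 [0.5, -0.3, 0.3] [ -43.8057    2.9482    2.0065   89.0583    0.     -133.8057]
-90 [0.5, 0.25, 0.3] [ 13.1599  -1.2594  -2.2391  89.0204   0.     -76.8401]
180 [0.5, 0, 0.3] [-15.0226 -11.6024 -11.8742  89.7282   0.     -15.0226]
180 [0.5, -0.3, 0.3] [-43.8057   2.9482   2.0065  89.0583   0.     -43.8057]
180 [0.5, 0.25, 0.3] [13.1599 -1.2594 -2.2391 89.0204  0.     13.1599]
```

Run:
```python
from h import *
import pickle
u=np.array([.527,-.35]);u=u/np.linalg.norm(u)
p=np.array([.527,-.35])-.036*u
robot.move_pose([*p,.32],[180,0,147]); robot.pause(.3)
c1,f1=snap("wrist","w_dock.png")
robot.move_pose([.565,-.003,.26],[180,0,180]); robot.pause(.3)
c2,f2=snap("wrist","w_fix.png")
pickle.dump((c1,c2),open("c.pkl","wb"))
print(robot.observe()["time"],robot.observe()["tool_pos"])
g=lambda f:cv2.resize(f,(800,600),interpolation=cv2.INTER_CUBIC)
cv2.imwrite("pics/w1.png",g(f1));cv2.imwrite("pics/w2.png",g(f2))
```

```text
3.5417 [ 0.56506287 -0.00358987  0.26006559]
```

View pics/w1.png

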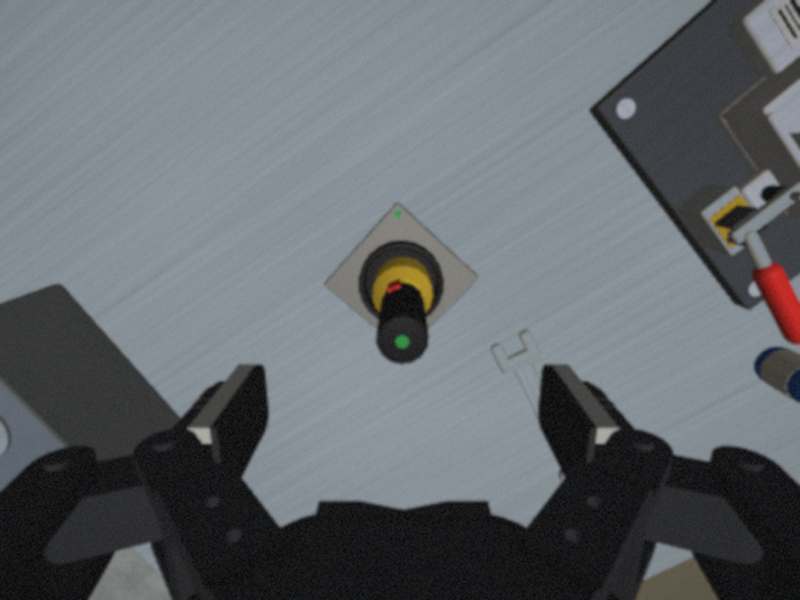

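View pics/w2.png

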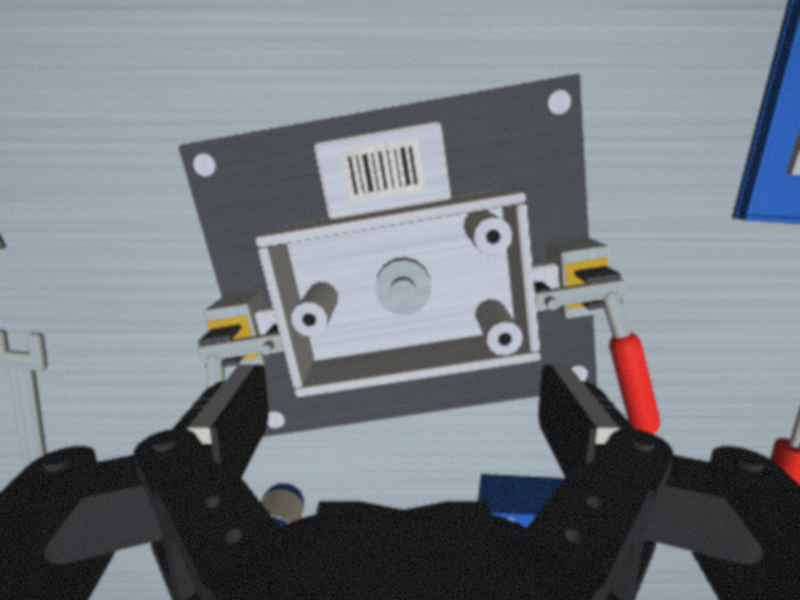

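The dock view shows the scanner's green top dot at (403,341), dock base corners at (398,203), (325,284) and (478,275), and the cup at (401,283). The fixture view shows thread mouths at (493,236), (505,339) and (309,319), and the label at (384,170).

```bash
cat >> h.py <<'E'
def blob(mask,seed,r=14):
    "centroid of mask component nearest seed"
    n,l,s,c=cv2.connectedComponentsWithStats(mask.astype(np.uint8))
    d=np.linalg.norm(c[1:]-np.array(seed),axis=1)+1e3*(s[1:,4]<4); i=d.argmin()+1
    return c[i],s[i,4],d.min()
E
python3 - <<'E'
from h import *
import pickle
np.set_printoptions(precision=4,suppress=True)
c1,c2=pickle.load(open("c.pkl","rb"));f1=cv2.imread("pics/w_dock.png");f2=cv2.imread("pics/w_fix.png");k=.64
g=cv2.cvtColor(f2,cv2.COLOR_BGR2GRAY)
P=[]
for s in((493,236),(505,339),(309,319)):
    s=np.array(s)*k; m=np.zeros_like(g); cv2.circle(m,tuple(int(round(x)) for x in s),8,1,-1)
    b,a,d=blob((g<100)&(m>0),s); P.append(onz(c2,*b,.085)); print(b/k,a,P[-1])
P=np.array(P);M=np.array([[-.03,.054],[.03,.054],[0,-.054]])
def fit(M,P):
    a=M-M.mean(0);b=P-P.mean(0); th=np.arctan2((a[:,0]*b[:,1]-a[:,1]*b[:,0]).sum(),(a*b).sum())
    R=np.array([[np.cos(th),-np.sin(th)],[np.sin(th),np.cos(th)]]);t=P.mean(0)-R@M.mean(0); return th,R,t,np.linalg.norm(M@R.T+t-P,axis=1)
th,R,t,e=fit(M,P[:,:2]);print("fixture",np.degrees(th),t,"res",e)
print("label pred",R@[-.073,0]+t,"seen",onz(c2,384*k,170*k,.05))
h=cv2.cvtColor(f1,cv2.COLOR_BGR2HSV)
b,a,d=blob((h[...,0]>40)&(h[...,0]<85)&(h[...,1]>90),(403*k,341*k));print("top",b/k,a,onz(c1,*b,.138))
A=[onz(c1,x*k,y*k,.008) for x,y in((398,203),(325,284),(478,275))];print("dock corners",A, "centre",(A[1]+A[2])/2, [np.linalg.norm(A[i]-A[j]) for i,j in((0,1),(0,2),(1,2))])
# cup rim outer outline: dark left/right/top extents
for x,y in((360,283),(442,283),(401,242)):print("rim",onz(c1,x*k,y*k,.022))
# yellow head extents
E
```

```text
[492.5858 235.815 ] 51 [0.5356 0.0451 0.085 ]
[504.3899 338.6533] 42 [0.5949 0.055  0.085 ]
[308.6293 318.9631] 44 [ 0.5829 -0.0563  0.085 ]
fixture 9.408698160686914 [ 0.5741 -0.0031] res [0.0001 0.     0.0001]
label pred [ 0.5021 -0.0151] seen [ 0.5023 -0.0141  0.05  ]
top [401.4872 341.1145] 83 [ 0.5249 -0.349   0.138 ]
dock corners [array([ 0.4661, -0.3146,  0.008 ]), array([ 0.4894, -0.4052,  0.008 ]), array([ 0.5544, -0.2905,  0.008 ])] centre [ 0.5219 -0.3478  0.008 ] [np.float64(0.09350423644042266), np.float64(0.09160068102386155), np.float64(0.13180318056965448)]
rim [ 0.5027 -0.3761  0.022 ]
rim [ 0.5398 -0.3191  0.022 ]
rim [ 0.4924 -0.3288  0.022 ]
```

Run:
```python
from h import *
np.set_printoptions(precision=4,suppress=True)
s=[.5253,-.3492]
robot.move_pose([*s,.25],[180,0,147])
robot.line_to([*s,.154],vel=.12,guard=8)
print(robot.observe()["tool_pos"]);robot.set_gripper(0.0);o=robot.observe();print("width",o["gripper_width"],o["ft_force"])
robot.line_to([*s,.30],vel=.12)
robot.move_pose([.502,-.0147,.30],[180,0,178])
robot.line_to([.502,-.0147,.256],vel=.06)
robot.pause(2.5)
o=robot.observe();print(o["time"],o["gripper_width"],o["ft_force"],o["tool_pos"])
_,a=snap("scene","sc1.png");_,b=snap("side","sd1.png")
cv2.imwrite("pics/m1.png",np.hstack([cv2.resize(a[120:320,140:300],(400,500)),cv2.resize(b[60:260,200:360],(400,500))]))
```

```text
[ 0.5257 -0.3495  0.155 ]
width 0.030769547813947952 [-0.6754 -0.1789  3.1679]
12.3583 0.03073239578976006 [ 0.0722 -0.8286 -1.9508] [ 0.502  -0.0147  0.256 ]
```

View pics/m1.png

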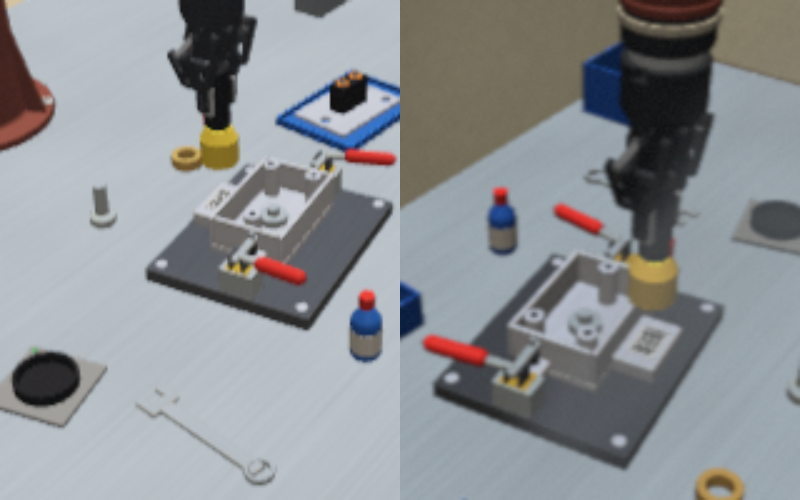

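The scanner is held upright over the label: head bottom at about scene px (228,181) and side px (301,178). The empty dock cup is visible at scene px (158,271).

Run:
```python
from h import *
np.set_printoptions(precision=4,suppress=True)
S=robot.get_calibration("scene");D=robot.get_calibration("side")
P,e=two(S,(227.6,181),D,(301.2,178));print("window est",P,e)
for c,n,s,a in((S,"sc1.png",(158,271),200),(D,"sd1.png",(350,147),200)):
    f=cv2.imread("pics/"+n);g=cv2.cvtColor(f,cv2.COLOR_BGR2GRAY);hh=f.astype(int)
    m=np.zeros_like(g);cv2.circle(m,s,26,1,-1)
    mm=((g<75)&(m>0)).astype(np.uint8); nn,l,st,ce=cv2.connectedComponentsWithStats(mm);i=l[s[1],s[0]] or st[1:,4].argmax()+1
    cs=cv2.findContours((l==i).astype(np.uint8),0,2)[0];el=cv2.fitEllipse(cv2.convexHull(max(cs,key=len)))
    x,y,w,h=st[i][:4];print(n,el,st[i]);cy=el[0]
    print("  ctr",onz(c,*cy,.020),"width",np.linalg.norm(onz(c,x,cy[1],.02)-onz(c,x+w,cy[1],.02)))
# projection of hypothesised seat rim centre
for q in((.5216,-.3477,.022),):print(proj(S,q),proj(D,q))
```

```text
window est [ 0.4981 -0.012   0.113 ] 0.0018576459366100705
sc1.png ((157.93905639648438, 271.33148193359375), (20.458284378051758, 27.672344207763672), 75.28746032714844) [145 261  27  21 452]
  ctr [ 0.5313 -0.3577  0.02  ] width 0.07258806463811938Traceback (most recent call last):
  File "<stdin>", line 9, in <module>
cv2.error: OpenCV(4.12.0) /io/opencv/modules/imgproc/src/shapedescr.cpp:361: error: (-201:Incorrect size of input array) There should be at least 5 points to fit the ellipse in function 'fitEllipseNoDirect'
```

Run:
```python
from h import *
import pickle
u=np.array([.523,-.3488]);u/=np.linalg.norm(u);p=np.array([.523,-.3488])+.071*u
robot.line_to([.502,-.0147,.30],vel=.1)
robot.move_pose([*p,.30],[180,0,147]);robot.pause(.3)
c,f=snap("wrist","w_dock2.png");pickle.dump(c,open("c3.pkl","wb"))
S=proj(c,(.523,-.3488,.02));print(S,robot.observe()["time"],robot.observe()["gripper_width"])
x,y=map(int,S);x0=max(x-70,0);y0=max(y-60,0);print(x0,y0)
cv2.imwrite("pics/m2.png",cv2.resize(f[y0:y0+120,x0:x0+140],None,fx=5,fy=5,interpolation=cv2.INTER_CUBIC))
```

```text
(np.float64(257.4686310430696), np.float64(100.12694358429972)) 14.825 0.030605396792494726
187 40
```

View pics/m2.png

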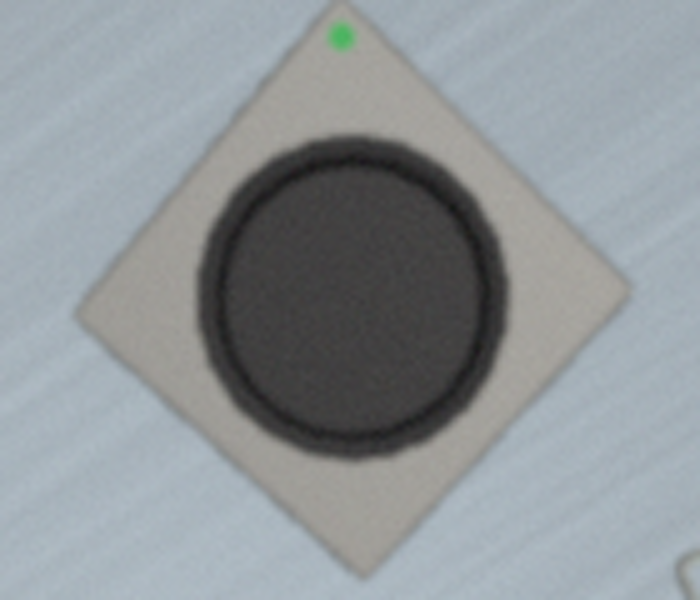

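The empty cup's centre is at crop (353,298), which is px (257.6,99.6). It matches the projected (0.523,-0.3488), and the base diagonals agree. I'll set the scanner down there.

Run:
```python
from h import *
import pickle
np.set_printoptions(precision=4,suppress=True)
s=[.523,-.349]
robot.line_to([*s,.25],vel=.15)
print(robot.line_to([*s,.19],vel=.08,guard=8))
print(robot.line_to([*s,.153],vel=.03,guard=5)); robot.pause(.2)
o=robot.observe();print(o["tool_pos"],o["ft_force"])
if o["tool_pos"][2]<.160:
    robot.set_gripper(.085);robot.pause(.4)
    robot.line_to([*s,.27],vel=.12)
    o=robot.observe();print(o["time"],o["gripper_width"])
    u=np.array(s)/np.hypot(*s);p=np.array(s)-.02*u
    # on to the cover: camera above it on +y side
    robot.move_pose([.466,.30,.26],[180,0,83]);robot.pause(.3)
    c,f=snap("wrist","w_cov.png");pickle.dump(c,open("c4.pkl","wb"));print(robot.observe()["time"])
    _,a=snap("scene","sc2.png");_,b=snap("side","sd2.png")
    k=np.hstack([cv2.resize(a[210:310,120:200],(320,400),interpolation=2),cv2.resize(f,(480,360))[:360].copy() if 0 else cv2.copyMakeBorder(cv2.resize(f,(480,360)),0,40,0,0,0)])
    cv2.imwrite("pics/m3.png",k)
```

```text
False
True
[ 0.5228 -0.3489  0.1545] [-0.5067  0.6949  5.5974]
19.8417 0.08482061802038161
22.5167
```

View pics/m3.png

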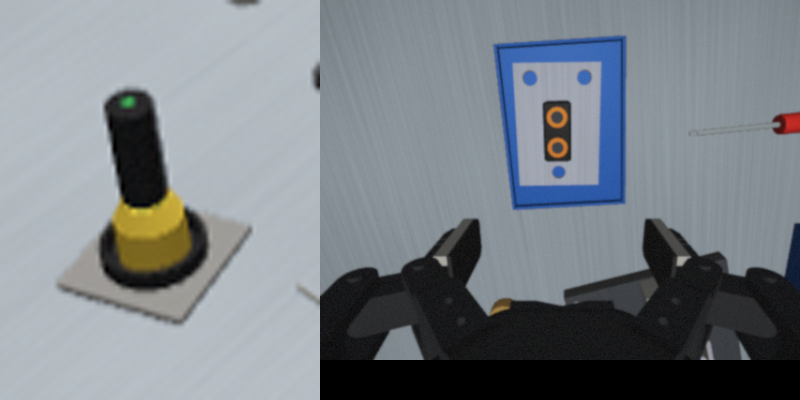

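The scanner stands in its dock. In the wrist view the cover's holes are at px (224,83), (282,82) and (255,183).

```bash
cat >> h.py <<'E'
M3=np.array([[-.03,.054],[.03,.054],[0,-.054]])
def fit(M,P):
    a=M-M.mean(0);b=P-P.mean(0); th=np.arctan2((a[:,0]*b[:,1]-a[:,1]*b[:,0]).sum(),(a*b).sum())
    R=np.array([[np.cos(th),-np.sin(th)],[np.sin(th),np.cos(th)]]);t=P.mean(0)-R@M.mean(0); return np.degrees(th),R,t,np.linalg.norm(M@R.T+t-P,axis=1)
E
python3 - <<'E'
from h import *
import pickle
np.set_printoptions(precision=4,suppress=True)
S=robot.get_calibration("scene");D=robot.get_calibration("side")
def grn(n,s):
    h=cv2.cvtColor(cv2.imread("pics/"+n),cv2.COLOR_BGR2HSV);return blob((h[...,0]>40)&(h[...,0]<85)&(h[...,1]>70),s)
a=grn("sc2.png",(152,235));b=grn("sd2.png",(356,112));print(a,b,"top",two(S,a[0],D,b[0]))
a0=grn("scene0.png",(152,235));b0=grn("side0.png",(356,112));print(a0,b0,"top before",two(S,a0[0],D,b0[0]))
def cover(c,n,seeds,z):
    f=cv2.imread("pics/"+n);h=cv2.cvtColor(f,cv2.COLOR_BGR2HSV);m=(h[...,0]>95)&(h[...,0]<125)&(h[...,1]>110)
    P=[]
    for s in seeds: q=blob(m,s);P.append(onz(c,*q[0],z)[:2]);print(n,q)
    th,R,t,e=fit(M3,np.array(P));print("cover",th,t,e); return f
W=pickle.load(open("c4.pkl","rb"))
# which is hole0/1: -x side is left or right?
print(onz(W,224,83,.01),onz(W,282,82,.01))
s=[(224,83),(282,82)]
if onz(W,224,83,.01)[0]>onz(W,282,82,.01)[0]: s=s[::-1]
f=cover(W,"w_cov.png",s+[(255,183)],.009)
cover(D,"sd2.png",[(321*.64,527*.64),(292*.64,495*.64),(370*.64,457*.64)],.009)
h=cv2.cvtColor(f,cv2.COLOR_BGR2HSV);m=(h[...,0]<22)&(h[...,1]>150)
for q in((253,125),(253,158)):
    b=blob(m,q);print("sock",b,onz(W,*b[0],.056))
E
```

```text
(array([151.5, 235. ]), np.int32(12), np.float64(0.5)) (array([421.7647,  91.3529]), np.int32(51), np.float64(68.92965673681155)) top (array([ 0.4469, -0.3834,  0.175 ]), np.float64(0.1815223154460045))
(array([152.25  , 235.5833]), np.int32(12), np.float64(0.6346477588220011)) (array([356.5, 112. ]), np.int32(2), np.float64(1000.5)) top before (array([ 0.5265, -0.3524,  0.1374]), np.float64(0.0012902826257235947))
[0.4426 0.3916 0.01  ] [0.5019 0.3853 0.01  ]
w_cov.png (array([223.6145,  83.1265]), np.int32(166), np.float64(0.4057666052782918))
w_cov.png (array([281.4277,  82.2892]), np.int32(166), np.float64(0.641191417163858))
w_cov.png (array([254.1826, 182.9478]), np.int32(115), np.float64(0.8190547366481226))
cover -6.272355106220992 [0.4659 0.3348] [0.0003 0.0002 0.0004]
sd2.png (array([205.7812, 336.7812]), np.int32(32), np.float64(0.6043203827441459))
sd2.png (array([186.5556, 317.0741]), np.int32(27), np.float64(0.42471260354553336))
sd2.png (array([236.5789, 292.5789]), np.int32(19), np.float64(0.2421876290098933))
cover -6.1226613403000725 [0.4649 0.3345] [0.     0.0002 0.0002]
sock (array([252.5219, 124.8504]), np.int32(274), np.float64(0.5009714043941791)) [0.4676 0.3495 0.056 ]
sock (array([253.1124, 157.1423]), np.int32(267), np.float64(0.8650063891371318)) [0.4644 0.3197 0.056 ]
```

The cover is at (0.466, 0.335), yaw -6.25°, and the wrist, side and socket measurements agree. I'll grasp it and take it over the bosses.

Run:
```python
from h import *
import pickle
np.set_printoptions(precision=4,suppress=True)
s=[.4659,.3347]
robot.move_pose([*s,.20],[180,0,83.75])
print(robot.line_to([*s,.092],vel=.07,guard=8))
o=robot.observe();print(o["tool_pos"],o["tcp_rot"]);robot.set_gripper(0.0)
print("width",robot.observe()["gripper_width"])
robot.line_to([*s,.28],vel=.1)
t=[.5741,-.0031]
robot.move_pose([*t,.28],[180,0,99.41])
robot.line_to([*t,.194],vel=.06);robot.pause(.5)
o=robot.observe();print(o["time"],o["gripper_width"],o["tool_pos"],o["tcp_rot"],o["ft_force"])
c,f=snap("wrist","w_fin.png");pickle.dump(c,open("c5.pkl","wb"))
snap("scene","sc3.png");_,b=snap("side","sd3.png")
x=cv2.resize(b[130:260,190:350],(480,390),interpolation=2)
cv2.imwrite("pics/m4.png",cv2.resize(f,(800,600),interpolation=2));cv2.imwrite("pics/m5.png",x)
```

```text
False
[0.4662 0.3348 0.0925] [179.9611  -0.0213  83.7511]
width 0.027573012540106915
30.7 0.027209197619057553 [ 0.5741 -0.0031  0.194 ] [-179.9992   -0.002    99.408 ] [-0.3408  0.2773 -4.2796]
```

View pics/m4.png

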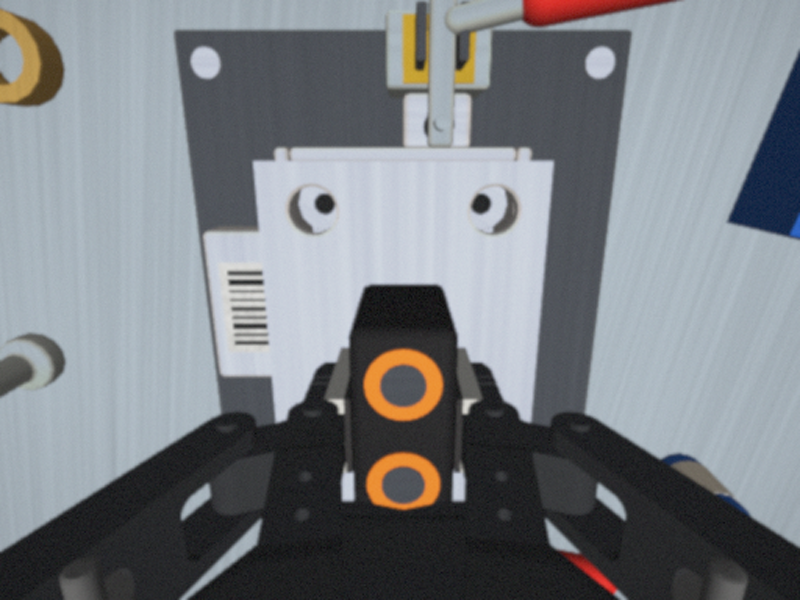

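View pics/m5.png

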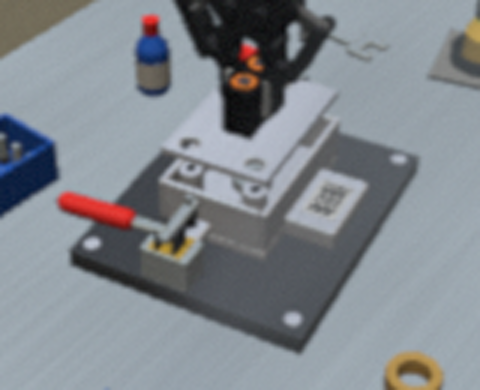

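Both +y holes show their threads: holes at about (313,209) and (494,209), threads at (324,204) and (482,204). The offset between each pair is perspective. Next I'll measure it properly.

```bash
python3 - <<'E'
from h import *
import pickle
np.set_printoptions(precision=4,suppress=True)
W=pickle.load(open("c5.pkl","rb"));f=cv2.imread("pics/w_fin.png");g=cv2.cvtColor(f,cv2.COLOR_BGR2GRAY);k=.64
a=np.radians(9.41);R=np.array([[np.cos(a),-np.sin(a)],[np.sin(a),np.cos(a)]]);t=np.array([.5741,-.0031])
print("thread model",M3@R.T+t)
for s in((324,204),(482,204)):
    m=np.zeros_like(g);cv2.circle(m,(int(s[0]*k),int(s[1]*k)),9,1,-1);b=blob((g<90)&(m>0),np.array(s)*k);print("thread",b[0]/k,b[1],onz(W,*b[0],.085))
for s in((313,209),(494,209)): 
    print("hole top",onz(W,s[0]*k,s[1]*k,.1115))
print("predicted px of hole tops if aligned",[np.array(proj(W,[*p,.1115]))/k for p in (M3@R.T+t)[:2]])
print("plate end corners", onz(W,254*k,161*k,.1115),onz(W,553*k,160*k,.1115),"expected",R@[-.048,.07]+t,R@[.048,.07]+t)
cv2.imwrite("pics/m6.png",cv2.resize(f[105:160,175:340],None,fx=4.8,fy=4.8,interpolation=2))
b=cv2.imread("pics/sd3.png");s=cv2.imread("pics/sc3.png")
D=robot.get_calibration("side");S=robot.get_calibration("scene")
T=M3@R.T+t
print("side pred hole tops",[proj(D,[*p,.1115]) for p in T]); print("scene pred",[proj(S,[*p,.1115]) for p in T])
x,y=map(int,proj(S,[*T[2],.1115])); print(x-40,y-30)
cv2.imwrite("pics/m7.png",np.hstack([cv2.resize(b[165:215,235:315],(400,250),interpolation=2),cv2.resize(s[y-25:y+25,x-40:x+40],(400,250),interpolation=2)]))
E
python3 -c "
import cv2,numpy as np
a=cv2.imread('pics/m6.png');b=cv2.imread('pics/m7.png')
c=np.zeros((a.shape[0]+250,800,3),np.uint8);c[:a.shape[0],:a.shape[1]]=a[:,:800];c[a.shape[0]:]=b;cv2.imwrite('pics/m8.png',c);print(a.shape)"
```

```text
thread model [[ 0.5357  0.0453]
 [ 0.5949  0.0551]
 [ 0.5829 -0.0564]]
thread [324.0535 203.11  ] 104 [0.5358 0.0452 0.085 ]
thread [480.5963 203.3642] 98 [0.5952 0.055  0.085 ]
hole top [0.5365 0.046  0.1115]
hole top [0.5951 0.0557 0.1115]
predicted px of hole tops if aligned [array([310.2466, 210.6577]), array([492.7939, 210.7171])]
plate end corners [0.5163 0.058  0.1115] [0.6103 0.0739 0.1115] expected [0.5153 0.0581] [0.61   0.0738]
side pred hole tops [(np.float64(274.4182143209584), np.float64(184.4547883801594)), (np.float64(252.6542179606132), np.float64(177.38694218648934)), (np.float64(282.9236652516361), np.float64(158.29178387819712))]
scene pred [(np.float64(247.94304806139306), np.float64(176.95377459040554)), (np.float64(265.1014702406239), np.float64(181.25663342325873)), (np.float64(240.36885933850272), np.float64(196.74031454175613))]
200 166
(264, 792, 3)
```

View pics/m8.png

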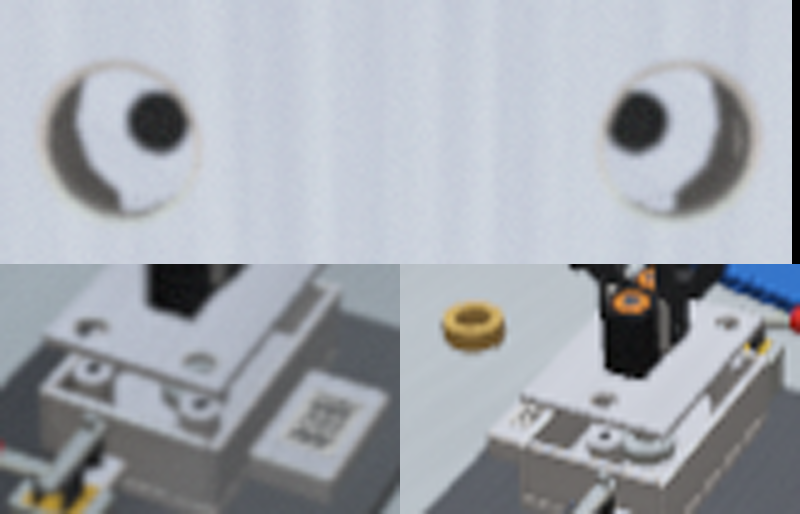

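Both threads are fully visible through their holes. The hole-to-thread offset is under 1 mm at holes 0 and 1, and the side and scene views fit the same pose at hole 2. I'll trim the offset, lower about 5 mm, check for contact and hand in.

Run:
```python
from h import *
np.set_printoptions(precision=4,suppress=True)
f0=robot.observe()["ft_force"]
g=robot.line_to([.5738,-.0036,.189],vel=.02,guard=5);robot.pause(1)
o=robot.observe();print(g,o["tool_pos"],o["tcp_rot"],o["ft_force"]-f0,o["gripper_width"],o["time"])
W,f=snap("wrist","w_end.png");g2=cv2.cvtColor(f,cv2.COLOR_BGR2GRAY)
a=np.radians(9.41);R=np.array([[np.cos(a),-np.sin(a)],[np.sin(a),np.cos(a)]])
for p in(M3@R.T+[.5741,-.0031])[:2]:
    s=np.array(proj(W,[*p,.085]));m=np.zeros_like(g2);cv2.circle(m,tuple(int(round(x)) for x in s),8,1,-1);print("thread px pred",s,"seen",blob((g2<90)&(m>0),s))
if not g and np.abs(o["ft_force"]-f0).max()<2: robot.job_done();print("done")
```

```text
False [ 0.5738 -0.0036  0.189 ] [179.9989   0.0011  99.4104] [ 0.817  -0.7109 -0.1927] 0.027586207623021892 32.25
thread px pred [206.3285 129.909 ] seen (array([206.6607, 130.1339]), np.int32(112), np.float64(0.40121075349281066))
thread px pred [309.1656 129.9411] seen (array([309.3243, 130.1441]), np.int32(111), np.float64(0.2577079677669748))
the job is handed in; nothing more can be done
done
```

The job is handed in at 32 s of the 67 s allowed, with the cover plate still held over the housing's bosses. No verdict is reported.

- **Scanner:** I held it upright about 6 cm above the label for 2.5 s, then set it in the middle of its dock and released it. It looked upright there, and its top was within about a pixel of where it started in the scene view. The matching side-view check failed because the arm's motion hid or confused the green dot, so that position rests on one camera.
- **Scanner over the label:** A rough two-camera estimate put the window about 5 mm from the label's centre and 63 mm above it, within the limits.
- **Cover:** I gripped it by the connector block and hold it level at yaw 9.41°, with the underside about 15–16 mm above the bosses.
    - **Holes 0 and 1:** they were within 1 mm of their threads, with the whole thread visible through each. I then trimmed about 0.6 mm and lowered 5 mm. In the last picture both threads were still where predicted, to 0.4 px, but I did not re-measure the holes.
    - **Hole 2:** the wrist camera could not see it. The scene view agreed with the predicted pose apart from a common offset of about 1.4 px, also seen at hole 1. I put this down to camera bias.
- **Contact:** The tool force changed by less than 1 N on the final lowering, so nothing is touching.

Nothing I did came near the bystanders, but I did not measure their positions at the end.

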